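# Close a gel casting tray with its end gate and set the comb

### The job

Get the gel casting stand ready for pouring: take the plain end gate from the drying rack and slide it fully down into the grooves at the open end of the tray, then swing the cam lever all the way round so that it clamps the gate. After that slide the comb with the six broad teeth fully down into the pair of slots nearest the tray's closed end. Leave the fine-toothed comb in the rack and do not disturb the glassware around the work.

Things in the scene. Friction and masses are not known exactly. Their poses are not given: they have to be found in the camera images.
- casting_stand: Gel casting stand, fixed: grey base 132 x 210 mm with a clear open-topped tray. Origin on the table under the tray; y runs along the tray, closed end wall at y = +75 to +83 mm, open gate end at -y. Side walls at x = +-46 to +-56 mm, tops 58 mm and tray floor 18 mm above the table. Slots 9 mm wide, mouths rounded, cut into the side walls from above: at y = -68 (gate), -8 (not used), +48 mm (comb).
- gate_seat (a point): Point on the tray floor midway between the two gate grooves, 18 mm above the table; the seated gate's origin belongs here. Grooves 9 mm wide run down to the tray floor; grey cheeks close them outside, 112 mm apart. Axes as the stand's: the seated gate's faces look along y, its length lies along x.
- comb_seat (a point): Point midway between the two comb slots nearest the closed end, 21 mm above the table (3 mm above the tray floor); the seated broad comb's origin belongs here. The slots are 9 mm wide, 18 mm deep, with sills 40 mm above the table. Axes as the stand's: the seated comb's faces look along y, its length lies along x.
- cam_lever (a joint): Cam lever at the gate end, rad: 0 = open (points to the stand's -y, away from the tray), 1.57 = locked (points to the stand's -x, parallel to the gate), stop at 1.60. Locks clockwise seen from above; vertical axis; stays where left (about 1.5 N at the knob). An eccentric disc under it pushes the gate against the tray; turned before the gate is in, it blocks the groove.
- lever_knob (a point): Centre of the lever's upright black round knob at the height to grip, 72 mm above the table; knob 17 mm in diameter, from 48 to 84 mm above the table, 85 mm from the pivot. The flat lever arm lies under it, 42 to 48 mm above the table.
- cam_pivot (a point): Point on the cam lever's vertical axis, 72 mm above the table; axes as those of the stand.
- drying_rack: Aluminium drying rack, fixed, 112 x 170 mm, 32 mm high. Origin at the centre of its underside. Three cross slots, 9 mm wide, at y = -58, 0 and +58 mm hold the gate and two combs upright, in any order; slot floor 6 mm above the table, pieces lengthwise along the rack's x.
- end_gate: End gate: plain white plate without teeth, 104 mm long (x), 6 mm thick (y), 46 mm high, rounded lower corners; on top a short central grip bar 56 mm long, 12 mm thick, from 45 to 69 mm above the origin. Origin at the centre of its lower edge, z up; about 60 g. Same both ways round.
- broad_comb: White comb, 116 mm long (x), 6 mm thick (y): six teeth 9 mm wide, 19 mm long over the middle 84 mm; above them a 116 mm web (19 to 45 mm above the origin) whose ends drop into the slots and rest on the sills; on top a full-length plain grip bar 12 mm thick (45 to 67 mm). Origin at the centre of the tooth tips, z up; about 60 g. Same both ways round.
- fine_comb: Comb with twelve fine teeth (4 mm wide), otherwise like the broad comb but with two upright steel thumbscrews (14 mm wide, 9 mm high) on top of its grip bar near the ends. It stays in the rack. Origin at the centre of the tooth tips, z up.
- petri_dish: Petri dish, 74 mm across, 18 mm high, bystander. Origin at the centre of its underside.
- beaker: Small beaker, 45 mm across, 57 mm high, bystander. Origin at the centre of its underside.
- weighing_vial: Small vial, 31 mm across, 42 mm high, bystander. Origin at the centre of its underside.
Not all that is in view belongs to the job. What is shaped like the end_gate but red is not meant. What is shaped like the broad_comb but blue is not meant.

How it is judged:
On the way, in this order (a step that is already met when the one before it is completed fails the run):
1. the end gate stands fully down in the gate grooves (x of end_gate in the frame of gate_seat between -0.006 and 0.006 m and y of end_gate in the frame of gate_seat between -0.0035 and 0.0035 m and z of end_gate in the frame of gate_seat between -0.004 and 0.004 m and angle between end_gate's own z axis and vertical below 0.09 rad and angle between the y axis of end_gate and the y axis of gate_seat, either way round below 0.08 rad), for 0.2 s.
2. the cam lever is swung to locked with the gate still seated (all of step 1 and value of joint cam_lever above 1.35 rad), for 0.2 s.
3. the broad comb sits fully down in the slots nearest the closed end (all of step 2 and x of broad_comb in the frame of comb_seat between -0.007 and 0.007 m and y of broad_comb in the frame of comb_seat between -0.0035 and 0.0035 m and z of broad_comb in the frame of comb_seat between -0.004 and 0.004 m and angle between broad_comb's own z axis and vertical below 0.09 rad and angle between the y axis of broad_comb and the y axis of comb_seat, either way round below 0.08 rad), for 0.2 s.
At the end, for the whole second after the job is handed in: Gate down in its grooves and broad comb down in the slots nearest the closed end (origins within 4 mm in height, 3.5 mm across, 6 and 7 mm lengthwise of their seats; upright to 0.09, aligned to 0.08 rad), lever past 1.35 rad, both released and at rest, fine comb within 20 mm of its start (all of step 3 and linear speed of each of end_gate, broad_comb below 0.02 m/s and contact force between the fingers and end_gate below 0.2 N and contact force between the fingers and broad_comb below 0.2 N and distance of fine_comb from where it was at the start of the episode below 0.02 m); the robot touches nothing.
It fails at once if the fine comb is taken out of the rack (distance of fine_comb from where it was at the start of the episode above 0.03 m).
It fails at once if the petri dish is knocked away (more than 30 mm) or over (distance of petri_dish from where it was at the start of the episode above 0.03 m or angle between petri_dish's own z axis and vertical above 0.5 rad).
It fails at once if the beaker is knocked away (more than 30 mm) or over (distance of beaker from where it was at the start of the episode above 0.03 m or angle between beaker's own z axis and vertical above 0.5 rad).
It fails at once if the vial is knocked away (more than 30 mm) or over (distance of weighing_vial from where it was at the start of the episode above 0.03 m or angle between weighing_vial's own z axis and vertical above 0.5 rad).
It also fails if it takes over 72 s, if anything falls off the work surface, if the arm or the gripper's body presses on something with over 40 N, if the wrist force passes 120 N, or if a joint passes its speed limit or range.

### The arm

A 6-joint arm with a two-finger parallel gripper is mounted at the origin on a cart in front of the work surface, level with it; the furniture and walls round the work are solid. World frame = base frame: x ahead of the robot, y to its left, z up, the work surface at z = 0. Lengths are in m, angles in rad, forces in N, time in s.
With the tool pointing down it reaches from about 0.375 to 0.9 m from the base axis. Payload 3.1 kg.
Tool frame: the origin (TCP) lies where the fingers leave the gripper's body, on its centre line; the fingertips stand 70 mm ahead of it and the grasp point (between the pads) lies 51 mm ahead of it; z points along the fingers, y is the line along which they close (so a half turn about z gives the same grasp; the last joint's range is limited). The gripper opens to 87 mm and grips with 3 to 60 N. Pads are 19 mm wide; open, the fingers measure 117 mm over their backs; the gripper's body (75 mm by 190 mm) begins 51 mm behind the grasp point.
Start: joints at [1.137, 0.527, 1.433, -0, 1.181, -0.178], TCP at [0.158, 0.605, 0.292] pointing down, gripper open.
Joint ranges: [-3.08, 3.08], [-0.75, 2.2], [0.22, 2.44], [-1.43, 4.57], [0, 2.65], [-2.85, 2.85]. Speed limits (rad/s): [2.79, 2.79, 3.14, 3.14, 3.14, 3.14].

### API

Orientations are given as a unit quaternion [x, y, z, w].
In Python, from rig import robot gives the robot as it stands.
- The arm moves only by the tool send_rows, never from a script. Its argument "deltas" is text: rows parted by semicolons, each of 7 numbers parted by spaces: the shift along the tool's x, y, z in mm, then the turn, a rotation vector about the tool's x, y, z in degrees, then the opening, from 0 (shut) to 1 (fully open). A call has 1 to 10 rows; each row shifts and turns the commanded pose from where the row before left it, along the tool's axes as they then stand; what a row does not reach is not made up. A row lasts 1/8 s, in which the tool goes at most 62.5 mm and 10.7 degrees, less where a joint would pass 70% of its speed; a pose out of reach is approached as far as the arm can. A call is refused whole if a number of a shift passes 62.5 or a number of a turn 10.7, either way. A call with a gripper value outside its range is refused whole. The fingers move at their own pace and stop on an object; "newtons" is the grip in N (left out, the last holds). Time passes only in rows, so rows that do not move let the fingers close. It gives the time, the measured TCP pose, the force, the opening and the grip force at its end, in the units of the state.
- robot.get_obs(): the state, without advancing time (a new reading comes with each control period).
- robot.camera(name): name is "scene" or "top"; returns a dict with "image" (480x640x3 uint8, red, green, blue), "depth" (480x640 float32, m along the optical axis (not along the pixel's ray), 0 where there is no reading), "fovy" (degrees; the focal length in pixels is half the picture's height over the tangent of half this angle, whatever the lens; pixels are square), "cx", "cy" (the principal point, pixels), "k1" (the pictures are not rectified: a ray, as slopes to the right and down, at radius r is drawn at 1 + k1 r^2 times it, then the intrinsics apply), "rvec" (rotation vector, rad) and "tvec" (3), from world to camera coordinates, as OpenCV has them. Camera axes: x right, y down, z forward; pixel columns grow to the right and rows downward; lengths in m; the calibration is good to about 2 mm. A picture is of the moment at which its call begins.
- robot.hand_in(): hands the job in; it is judged then, once.
Trained networks look in the newest picture that a camera, given by its name, has taken for a name from the list of things; names that differ only in an ending like _2 or _b are one class to them, and where a whole thing is asked for, a point or a joint stands for the part that bears it (a point fixed in the world has none). Each returns a list of dicts, best first, with "p" (0 to 1); they miss things now and then, are a little off and sometimes report something else, mostly with a low value. They report only what shows in the picture. A call takes as long as a camera call. They do not tell look-alikes from the thing itself.
- robot.find_in(camera, thing): "box" ([left, top, right, bottom] in pixels, round what is visible of it).
- robot.cut_out(camera, thing): "region" (480x640 bool, what is visible of it) and "box" ([left, top, right, bottom] in pixels, round what is visible of it).
The state is a dict: "time": time; "q": joint angles; "joint_velocities": joint speeds; "joint_torque": joint torques, N m; "position": TCP position; "tool_rot": TCP orientation; "ft_force": force on the tool from outside, world axes, zero at the start; "moment": the same for the moment, N m; "grip_width": finger opening in m; "grip_force": force on a finger pad.
Only numpy, scipy, OpenCV 4.12 (cv2) and the standard library are available. Lean on these libraries where they do the work, as an engineer would, in place of code of your own. Each camera call takes 0.05 s, during which the arm holds its last target. There are 200 camera calls.

## Working session

There is one attempt and no reset: what is moved stays moved. The work goes in short steps, Python scripts to look and compute and a tool call to move; the robot and the scene stay as the last step left them, time stands still between calls to the robot, and variables do not carry over. Pictures are saved under pics/ and viewed, at most 10 in all, crops included, and the job is handed in when it is done.

Besides the shell and the picture viewer there is one more tool, called after ">>>" as name(argument=value, ...) on one line, values as JSON. send_rows: Moves the arm, as the interface text tells. Its arguments: {"type":"object","properties":{"deltas":{"type":"string"},"newtons":{"type":"number"}},"required":["deltas"]}

```bash
ls; mkdir -p pics; cat > h.py <<'E'
import numpy as np, cv2
from rig import robot
from scipy.spatial.transform import Rotation as R
def cam(n,save=None):
    c=robot.camera(n)
    if save: cv2.imwrite('pics/'+save,c['image'][:,:,::-1])
    return c
def cloud(c):
    h,w=c['depth'].shape
    f=h/2/np.tan(np.radians(c['fovy'])/2)
    K=np.array([[f,0,c['cx']],[0,f,c['cy']],[0,0,1]])
    u,v=np.meshgrid(np.arange(w),np.arange(h))
    p=np.stack([u,v],-1).reshape(-1,1,2).astype(float)
    n=cv2.undistortPoints(p,K,np.array([c['k1'],0,0,0,0.])).reshape(h,w,2)
    P=np.dstack([n*c['depth'][...,None],c['depth']])
    Rm=cv2.Rodrigues(np.array(c['rvec'],float))[0]
    return (P-np.array(c['tvec']).ravel())@Rm
E
python3 - <<'E'
from h import *
things="casting_stand drying_rack end_gate broad_comb fine_comb petri_dish beaker weighing_vial cam_lever lever_knob".split()
for n in ('scene','top'):
    c=cam(n,n+'0.png');W=cloud(c); np.savez(n+'0.npz',W=W,im=c['image'],d=c['depth'])
    print(n,c['fovy'],-cv2.Rodrigues(np.array(c['rvec'],float))[0].T@np.array(c['tvec']).ravel())
    for t in things:
        for r in robot.cut_out(n,t)[:4]:
            m=r['region']&(c['depth']>0); 
            if m.sum(): print(t,round(r['p'],2),np.round(r['box']).astype(int),m.sum(),np.median(W[m],0).round(3))
o=robot.get_obs();print(o['position'],o['tool_rot'],o['grip_width'],o['time'])
E
```

```text
pics
scene 47.75689800903979 [-0.10019357 -0.86326579  0.67622287]
casting_stand 0.85 [349 283 440 354] 4085 [ 0.576 -0.042  0.027]
casting_stand 0.54 [279 250 305 263] 240 [0.507 0.29  0.064]
drying_rack 0.95 [274 274 317 288] 400 [0.469 0.232 0.007]
drying_rack 0.26 [282 320 317 342] 653 [0.381 0.026 0.017]
end_gate 0.72 [343 281 439 357] 4185 [ 0.576 -0.042  0.027]
end_gate 0.63 [468 319 487 341] 217 [ 0.732 -0.169  0.022]
end_gate 0.62 [278 251 306 263] 237 [0.506 0.29  0.064]
end_gate 0.53 [218 226 236 256] 286 [0.403 0.525 0.034]
broad_comb 0.93 [189 205 216 232] 598 [0.399 0.719 0.036]
broad_comb 0.87 [277 241 319 258] 448 [0.548 0.332 0.061]
fine_comb 0.91 [270 254 316 284] 964 [0.477 0.243 0.048]
fine_comb 0.51 [348 281 437 356] 4137 [ 0.576 -0.041  0.027]
fine_comb 0.26 [399 323 430 346] 343 [ 0.562 -0.136  0.048]
petri_dish 0.75 [280 319 316 343] 690 [0.381 0.026 0.017]
beaker 0.88 [400 272 419 298] 400 [0.715 0.055 0.041]
cam_lever 0.84 [398 320 434 351] 423 [ 0.561 -0.136  0.048]
cam_lever 0.32 [402 274 417 297] 353 [0.714 0.054 0.04 ]
lever_knob 0.64 [402 321 430 349] 4
[... 209 characters left out ...]

drying_rack 0.62 [277 236 349 300] 1662 [0.501 0.292 0.008]
end_gate 0.8 [444 303 479 321] 210 [ 0.382 -0.125  0.053]
end_gate 0.74 [205 291 244 302] 146 [0.404 0.533 0.067]
broad_comb 0.88 [150 281 166 324] 327 [0.396 0.72  0.062]
broad_comb 0.57 [279 234 308 272] 228 [0.538 0.344 0.072]
fine_comb 0.61 [317 256 343 291] 180 [0.477 0.244 0.074]
petri_dish 0.8 [389 297 416 322] 563 [0.385 0.039 0.018]
beaker 0.68 [387 180 400 203] 254 [0.726 0.068 0.024]
cam_lever 0.86 [446 239 491 250] 284 [ 0.566 -0.135  0.047]
lever_knob 0.56 [447 238 488 250] 271 [ 0.565 -0.132  0.048]
[0.15810093 0.60464208 0.29225541] [1.27569992e-01 9.91829571e-01 8.79576198e-06 4.01327029e-06] 0.08697490942846464 1.1
```

```bash
python3 - <<'E'
import cv2
a=cv2.imread('pics/top0.png')[160:350,130:510]
cv2.imwrite('pics/topc.png',cv2.resize(a,None,fx=2.1,fy=2.1,interpolation=cv2.INTER_CUBIC))
a=cv2.imread('pics/scene0.png')[190:370,180:500]
cv2.imwrite('pics/scenec.png',cv2.resize(a,None,fx=2.5,fy=2.5,interpolation=cv2.INTER_CUBIC))
E
```

```text
(no output)
```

View pics/topc.png

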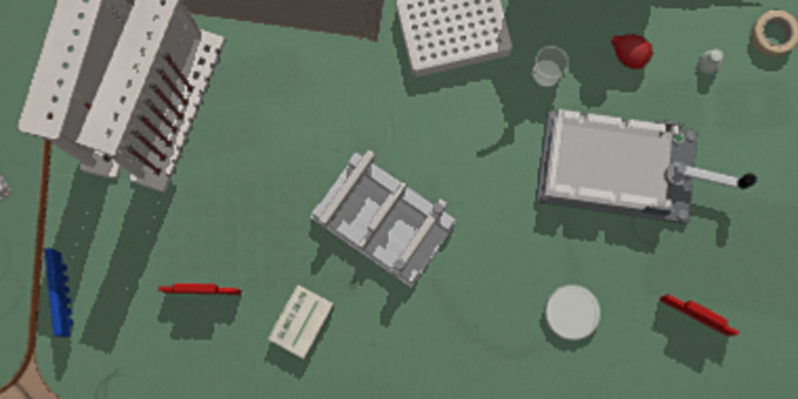

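View pics/scenec.png

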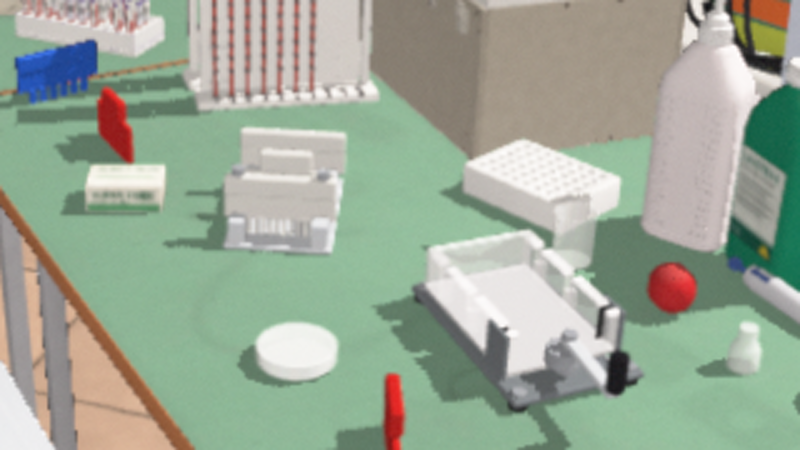

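Rack candidates, in full top-image pixels:
- **Gate:** the middle slot at (313,260) has a short grip bar with no thumbscrews, so it is the gate. The red look-alikes at (225,297) and (463,312) are rejected.
- **Combs:** the left slot at (293,253) holds the plain-bar broad comb. The right slot at (330,273) holds the fine comb with thumbscrews. The blue comb at (157,305) is rejected.
- **Lever:** open, with the knob at (486,246).

Next I'll measure precisely.

```bash
python3 - <<'E'
from h import *
T=np.load('top0.npz');S=np.load('scene0.npz')
def pts(D,lo,hi,z0,z1):
    W=D['W'];m=(D['d']>0)&(W[...,0]>lo[0])&(W[...,0]<hi[0])&(W[...,1]>lo[1])&(W[...,1]<hi[1])&(W[...,2]>z0)&(W[...,2]<z1)
    return W[m],D['im'][m]
def rect(P):
    (c,s,a)=cv2.minAreaRect((P[:,:2]*1000).astype(np.float32)); return np.round(c,1),np.round(s,1),round(a,1)
for n,D in(('top',T),('scene',S)):
    P,_=pts(D,(.38,.18),(.64,.42),.055,.095)
    # cluster
    g=cv2.partition if 0 else None
    from scipy.cluster.hierarchy import fcluster,linkage
    L=fcluster(linkage(P[:,:2],'single'),.006,'distance')
    for k in set(L):
        Q=P[L==k]
        if len(Q)>25:
            v=np.linalg.svd(Q[:,:2]-Q[:,:2].mean(0),full_matrices=False)[2][0]
            print(n,'rack',len(Q),Q.mean(0).round(4),rect(Q),np.degrees(np.arctan2(v[1],v[0])).round(1),np.percentile(Q[:,2],[10,50,90]).round(3))
    P,_=pts(D,(.48,-.2),(.7,.09),.052,.064); print(n,'walls',len(P),rect(P))
    P,_=pts(D,(.48,-.2),(.7,.09),.003,.016); print(n,'base',len(P),rect(P))
    P,_=pts(D,(.48,-.2),(.7,.09),.072,.1); print(n,'knob',len(P),P.mean(0).round(4),P[:,2].max().round(3))
    W=D['W']; m=(W[...,0]>.47)&(W[...,0]<.70)&(W[...,1]>-.2)&(W[...,1]<.09)&(D['d']>0)
    # height map 
    H=np.zeros((230,290,3),np.uint8); 
    for p,c in zip(W[m],D['im'][m]):
        cv2.circle(H,(int((.09-p[1])*1000),int((.70-p[0])*1000)),1,tuple(int(x) for x in ([c[2],c[1],c[0]] if 0 else cv2.applyColorMap(np.uint8([[min(255,max(0,p[2]*3000))]]),cv2.COLORMAP_JET)[0,0])),-1)
    globals()['H'+n]=H
cv2.imwrite('pics/hm.png',cv2.resize(np.vstack([Htop,Hscene]),None,fx=1.3,fy=1.3))
E
```

```text
top rack 208 [0.539  0.3426 0.0714] (array([540.8, 342.5]), array([ 12.7, 116.1]), 56.1) 146.2 [0.065 0.072 0.076]
top rack 199 [0.4748 0.2469 0.0741] (array([475.2, 247. ]), array([ 12.6, 114.2]), 56.2) 146.2 [0.068 0.074 0.082]
top rack 100 [0.5063 0.2951 0.0728] (array([505.2, 296.4]), array([12.6, 59.5]), 56.9) 147.0 [0.066 0.074 0.078]
top walls 542 (array([601.1, -53.8]), array([287.8, 156.6]), 80.6)
top base 1599 (array([590.3, -54.9]), array([219.9, 289.7]), 0.1)
top knob 34 [ 0.557  -0.1861  0.0827] 0.089
scene rack 305 [0.541  0.336  0.0661] (array([541.7, 337.6]), array([ 21.3, 114.1]), 55.5) -33.3 [0.058 0.066 0.073]
scene rack 174 [0.5071 0.289  0.067 ] (array([507.5, 289.9]), array([18.9, 56.1]), 58.0) -33.3 [0.058 0.067 0.075]
scene rack 397 [0.4757 0.24   0.0674] (array([476.1, 242.4]), array([ 20.3, 114.1]), 57.0) -33.5 [0.058 0.068 0.076]
scene walls 664 (array([599. , -59.6]), array([288.9, 154.9]), 79.8)
scene base 849 (array([586.8, -54.2]), array([205.1, 277.4]), 1.0)
scene knob 64 [ 0.5548 -0.1915  0.0799] 0.087
```

View pics/hm.png

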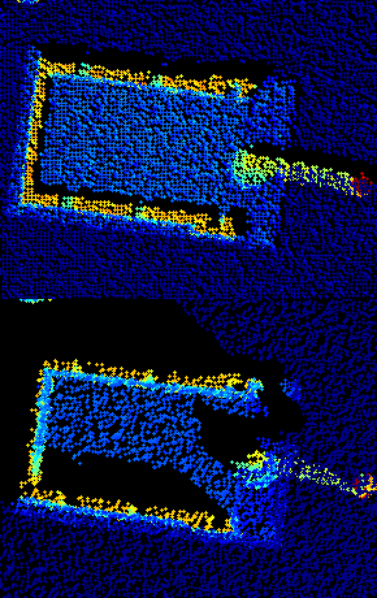

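The height map shows the stand's wall tops and slot gaps clearly, with the lever hub at about (245,165) and the knob at (365,185). I'll fit a stand template to it.

```bash
python3 - <<'E'
from h import *
from scipy.optimize import minimize
T=np.load('top0.npz');S=np.load('scene0.npz')
# template in mm, 1px/mm, origin at (150,150); [x idx row, y idx col]
M=np.zeros((300,300),np.float32);o=150
for s in(-1,1):
    a,b=sorted((s*46,s*56)); M[o+a:o+b,o-60:o+83]=1
    for y in(-8,48): M[o+a:o+b,int(o+y-4.5):int(o+y+4.5)]=0
M[o-56:o+56,o+75:o+83]=1
M=cv2.GaussianBlur(M,(0,0),1.5)
def data(D):
    W=D['W'].reshape(-1,3);d=D['d'].ravel()
    m=(d>0)&(abs(W[:,0]-.585)<.11)&(abs(W[:,1]+.03)<.14)
    return W[m]*1000
def cost(p,P,wt):
    a=p[2];c,s=np.cos(a),np.sin(a)
    X=P[:,:2]-p[:2]; x=c*X[:,0]+s*X[:,1]; y=-s*X[:,0]+c*X[:,1]
    t=cv2.remap(M,(y+o).astype(np.float32)[:,None],(x+o).astype(np.float32)[:,None],cv2.INTER_LINEAR)[:,0]
    return -(t*wt).sum()
for n,D in(('top',T),('scene',S)):
    P=data(D);z=P[:,2]
    hi=(z>50)&(z<67);wt=np.where(hi,1.,np.where(z<44,-.5,0))
    best=None
    for a in np.radians([-4,-7,-10]):
      for x0 in(575,585,595):
        for y0 in(-38,-28,-18):
          r=minimize(cost,[x0,y0,a],(P,wt),method='Nelder-Mead',options=dict(initial_simplex=[[x0,y0,a],[x0+6,y0,a],[x0,y0+6,a],[x0,y0,a+.05]]))
          if best is None or r.fun<best.fun:best=r
    p=best.x;print(n,p[:2].round(1),np.degrees(p[2]).round(2),best.fun.round(1))
    c,s=np.cos(p[2]),np.sin(p[2]);X=P[:,:2]-p[:2];x=c*X[:,0]+s*X[:,1];y=-s*X[:,0]+c*X[:,1]
    m=(z>70)&(z<95)&(y<-130);print('knob stand frame',x[m].mean(),y[m].mean(),z[m].max(),m.sum())
    m=(abs(x)<25)&(y<-65)&(y>-125)&(z>38);print('hub',m.sum(),x[m].mean(),np.percentile(z[m],[50,90,97]))
    for lo in range(-125,-60,5):
        q=m&(y>=lo)&(y<lo+5)
        if q.sum():print(lo,q.sum(),x[q].min().round(1),x[q].max().round(1),z[q].max().round(0))
    m=hi&(y>-60)&(y<70)
    for s_ in(-1,1): q=m&(abs(x-s_*51)<9);print('side',s_,np.percentile(x[q],[5,50,95]).round(1))
    q=hi&(abs(x)<40)&(y>60);print('end',np.percentile(y[q],[5,50,95]).round(1))
E
```

```text
top [589.5 -14.8] -7.4 -308.1<stdin>:31: RuntimeWarning: Mean of empty slice.
  ret = ret.dtype.type(ret / rcount)
Traceback (most recent call last):
ValueError: zero-size array to reduction operation maximum which has no identity
```

```bash
cat > fit.py <<'E'
from h import *
from scipy.optimize import minimize
M=np.zeros((500,500),np.float32);o=250
for s in(-1,1):
    a,b=sorted((s*46,s*56)); M[o+a:o+b,o-60:o+83]=1
    for y in(-8,48): M[o+a:o+b,int(o+y-4.5):int(o+y+4.5)]=0
M[o-56:o+56,o+75:o+83]=1
M=cv2.GaussianBlur(M,(0,0),1.5)
def loc(P,p):
    c,s=np.cos(p[2]),np.sin(p[2]);X=P[:,:2]-p[:2]
    return c*X[:,0]+s*X[:,1]-.0,-s*X[:,0]+c*X[:,1]
def cost(p,P,wt):
    x,y=loc(P,p)
    return -(cv2.remap(M,(y+o-.5).astype(np.float32)[:,None],(x+o-.5).astype(np.float32)[:,None],cv2.INTER_LINEAR)[:,0]*wt).sum()
for n in('top','scene'):
    D=np.load(n+'0.npz');W=D['W'].reshape(-1,3)
    P=W[(D['d'].ravel()>0)&(abs(W[:,0]-.585)<.11)&(abs(W[:,1]+.065)<.175)]*1000
    z=P[:,2];hi=(z>50)&(z<67);wt=np.where(hi,1.,np.where(z<44,-.5,0))
    rs=[minimize(cost,[x0,y0,a],(P,wt),method='Nelder-Mead',options=dict(initial_simplex=[[x0,y0,a],[x0+6,y0,a],[x0,y0+6,a],[x0,y0,a+.05]])) for a in np.radians([-4,-7,-10]) for x0 in(582,590,597) for y0 in(-30,-20,-10)]
    p=min(rs,key=lambda r:r.fun).x;print(n,p[:2].round(1),np.degrees(p[2]).round(2))
    x,y=loc(P,p)
    m=(z>70)&(z<95)&(y<-130);print('knob',m.sum(),x[m].mean(),y[m].mean(),np.ptp(x[m]),np.ptp(y[m]))
    m=(abs(x)<25)&(y<-65)&(y>-125)&(z>38)
    for lo in range(-125,-60,5):
        q=m&(y>=lo)&(y<lo+5)
        if q.sum():print(lo,q.sum(),x[q].min().round(1),x[q].max().round(1),z[q].max().round(0))
    m=hi&(y>-60)&(y<70)
    for s_ in(-1,1): q=m&(abs(x-s_*51)<9);print('side',s_,np.percentile(x[q],[5,50,95]).round(1))
    q=hi&(abs(x)<40)&(y>60);print('end',np.percentile(y[q],[5,50,95]).round(1))
    for s_ in(-1,1):
        q=hi&(abs(x-s_*51)<6)&(y>-85);print(s_,np.histogram(y[q],np.arange(-84,90,3))[0])
E
python3 fit.py
```

```text
top [588.9 -15.3] -7.41
knob 37 -10.0780924265836 -173.32073744312618 16.744640529953386 17.127097043873448
-125 9 -10.9 1.2 52.0
-120 8 -12.4 0.0 55.0
-115 11 -9.7 2.6 54.0
-110 8 -9.7 3.0 51.0
-105 10 -10.2 2.9 53.0
-100 11 -19.7 2.4 54.0
-95 15 -19.4 1.8 58.0
-90 17 -21.1 3.5 57.0
-85 17 -12.9 5.5 53.0
-80 9 -16.2 1.2 46.0
-75 1 -5.2 -5.2 42.0
side -1 [-57.7 -52.8 -47.3]
side 1 [44.2 49.5 55.4]
end [76.2 79.8 83.4]
-1 [0 4 4 7 0 0 0 1 6 4 4 3 5 4 4 4 4 3 3 3 5 6 4 4 0 0 0 4 3 3 3 3 3 5 4 4 3
 4 5 3 6 4 4 0 0 1 4 4 5 4 3 3 4 4 4 6 0]
1 [1 3 3 6 3 1 2 4 4 5 4 5 4 4 4 5 2 4 4 4 5 4 6 3 0 0 0 4 3 4 3 2 4 4 2 3 5
 3 2 5 5 4 4 0 0 0 4 3 4 4 4 4 4 2 4 4 0]
scene [590.8 -17.2] -6.85
knob 71 -14.939003949485317 -177.40717234856487 17.834577134368665 14.262583614489103
-125 6 -12.5 0.6 48.0
-120 13 -12.7 -0.5 49.0
-115 8 -11.8 -0.8 50.0
-110 13 -14.0 -0.8 49.0
-105 15 -22.6 0.9 49.0
-100 21 -18.7 2.0 54.0
-95 24 -23.5 2.6 55.0
-90 17 -24.6 -1.1 55.0
-85 11 -21.2 -1.3 51.0
-80 5 -16.4 -7.9 40.0
side -1 [-59.4 -55.6 -48.8]
side 1 [42.7 46.3 54.4]
end [73.  76.7 82. ]
-1 [2 5 6 2 0 0 1 7 3 2 2 4 2 3 3 3 0 3 4 2 2 1 2 2 0 0 1 6 3 5 2 5 1 3 1 2 3
 2 2 3 3 1 2 0 0 7 7 4 4 2 5 6 3 7 0 2 1]
1 [ 9  8  4  1  2  5 10  4  6  4  3  3  4  2  4  4  4  1  3  1  4  2  2  1
  0  2  1  7  4  2  2  4  0  3  3  1  3  2  2  5  2  1  0  1  1  4  8  1
  6  1  1  4  2  2  3  0  0]
```

>>> send_rows(deltas="0 0 0 0 0 9.5 0.46; 0 0 0 0 0 9.6 0.46; -57 -8 8 0 0 0 0.46; -58 -8 8 0 0 0 0.46; -58 -8 8 0 0 0 0.46; -58 -8 8 0 0 0 0.46; -58 -8 8 0 0 0 0.46; -58 -8 8 0 0 0 0.46; -57 -8 8 0 0 0 0.46; -57 -7 8 0 0 0 0.46", newtons=25)

```text
time: 2.35
position: [0.5078, 0.2948, 0.2282]
tool_rot: [0.29, 0.957, 0.0, 0.0]
ft_force: [-0.1, 1.3, -0.9]
grip_width: 0.0404
grip_force: 0.0
```

```bash
cat >> h.py <<'E'
def go(x,y,z,yaw=None):
    "remaining move (mm, tool axes) so that the grasp point gets to x,y,z (mm world); yaw of tool y in deg"
    o=robot.get_obs();r=R.from_quat(o['tool_rot']);m=r.as_matrix()
    g=np.array(o['position'])*1000+51*m[:,2]
    a=np.degrees(np.arctan2(m[1,1],m[0,1]))
    t=0 if yaw is None else a-yaw
    n=(r*R.from_rotvec([0,0,np.radians(t)])).as_matrix()
    print('t',round(o['time'],2),'grasp',g.round(1),'yaw',a.round(2),'tilt',m[:,2].round(3),'F',np.round(o['ft_force'],1),'w',round(o['grip_width']*1000,1),'gf',round(o['grip_force'],1))
    print('turn first',round(t,2),'then shift',(n.T@(np.array([x,y,z])-g)).round(1))
E
python3 -c "
from h import *
go(506,295.5,66,56.2)"
```

```text
t 2.35 grasp [507.9 294.8 177.2] yaw 56.23 tilt [ 0.001  0.    -1.   ] F [-0.1  1.3 -0.9] w 40.4 gf 0.0
turn first 0.03 then shift [  2.   -0.5 111.2]
```

>>> send_rows(deltas="2 0 37 0 0 0 0.46; 0 0 37 0 0 0 0.46; 0 0 27 0 0 0 0.46; 0 0 10 0 0 0 0.46; 0 0 0 0 0 0 0.05; 0 0 0 0 0 0 0.05; 0 0 0 0 0 0 0.05; 0 0 0 0 0 0 0.05; 0 0 0 0 0 0 0.05")

```text
time: 3.48
position: [0.505, 0.2973, 0.1181]
tool_rot: [0.29, 0.957, 0.0, 0.0]
ft_force: [-0.6, -0.2, 5.3]
grip_width: 0.0116
grip_force: 25.0
```

```bash
python3 -c "
from h import *
go(506,295.5,66,56.2)"
```

```text
t 3.48 grasp [505.  297.3  67.1] yaw 56.25 tilt [ 0.001  0.    -1.   ] F [-0.6 -0.2  5.3] w 11.6 gf 25.0
turn first 0.05 then shift [-1.8 -1.   1.1]
```

>>> send_rows(deltas="0 0 -20 0 0 0 0.05; 0 0 -40 0 0 0 0.05; 0 0 -45 0 0 0 0.05; 0 0 0 0 0 -8.8 0.05; 0 0 0 0 0 -8.8 0.05; 0 0 0 0 0 -8.8 0.05; 0 0 0 0 0 0 0.05")

```text
time: 4.35
position: [0.5045, 0.2972, 0.2221]
tool_rot: [0.065, 0.998, -0.0, -0.0]
ft_force: [0.2, -0.2, -0.3]
grip_width: 0.0118
grip_force: 25.0
```

```bash
python3 -c "
from h import *
go(578.9,-82.2,172,82.7)"
```

```text
t 4.35 grasp [504.5 297.2 171.1] yaw 82.54 tilt [-0.  0. -1.] F [ 0.2 -0.2 -0.3] w 11.8 gf 25.0
turn first -0.16 then shift [-122.  -366.9   -0.9]
```

>>> send_rows(deltas="-8 -22 0 0 0 0 0.05; -16 -47 0 0 0 0 0.05; -16 -47 0 0 0 0 0.05; -16 -48 0 0 0 0 0.05; -16 -48 0 0 0 0 0.05; -16 -48 0 0 0 0 0.05; -16 -48 0 0 0 0 0.05; -10 -35 0 0 0 0 0.05; -8 -24 0 0 0 0 0.05; 0 0 30 0 0 0 0.05")

```text
time: 5.6
position: [0.5812, -0.0854, 0.194]
tool_rot: [0.067, 0.998, -0.001, 0.004]
ft_force: [-0.0, 0.2, -0.6]
grip_width: 0.0121
grip_force: 25.0
```

```bash
python3 - <<'E'
from h import *
go(578.9,-82.2,142,82.7)
for n in('top','scene'):
    c=cam(n);W=cloud(c)*1000;np.savez(n+'1.npz',W=W/1000,im=c['image'],d=c['depth'])
    a=c['image'][215:275,385:495] if n=='top' else c['image'][230:360,330:480]
    cv2.imwrite(f'pics/{n}1.png',cv2.resize(a,None,fx=5,fy=5,interpolation=cv2.INTER_CUBIC)[:,:,::-1])
E
```

```text
t 5.6 grasp [581.6 -85.5 143. ] yaw 82.3 tilt [ 0.007 -0.003 -1.   ] F [-0.   0.2 -0.6] w 12.1 gf 25.0
turn first -0.4 then shift [3.1 3.  1. ]
```

View pics/scene1.png

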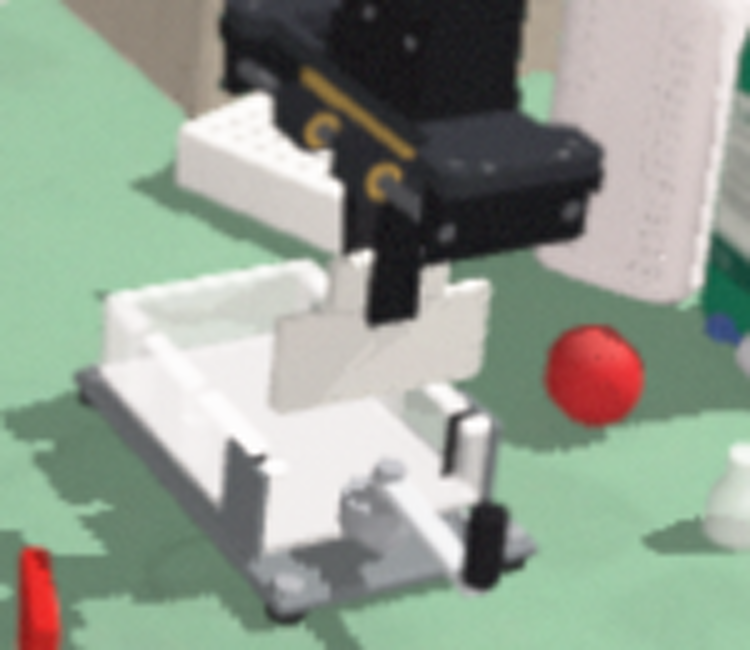

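>>> send_rows(deltas="3 3 0 0 0 -0.4 0.05; 0 0 0 0 0 0 0.05")

```text
time: 5.95
position: [0.5762, -0.0783, 0.1931]
tool_rot: [0.06, 0.998, -0.0, 0.0]
ft_force: [0.0, 0.0, -0.9]
grip_width: 0.0115
grip_force: 25.0
```

```bash
python3 - <<'E'
from h import *
go(578.9,-82.2,142,82.7)
o=robot.get_obs();m_=R.from_quat(o['tool_rot']).as_matrix();g=np.array(o['position'])*1000+51*m_[:,2]
for n in('top','scene'):
    c=cam(n);W=cloud(c)*1000;np.savez(n+'1.npz',W=W/1000,im=c['image'],d=c['depth'])
    P=W[c['depth']>0]-g; 
    a=np.radians(-7.3);ca,sa=np.cos(a),np.sin(a)
    x=ca*P[:,0]+sa*P[:,1];y=-sa*P[:,0]+ca*P[:,1];z=P[:,2]
    k=(abs(x)<60)&(abs(y)<15)&(z<-17)&(z>-70)
    print(n,k.sum())
    if k.sum()>30:
        A=np.c_[x[k],z[k]+40,np.ones(k.sum())];s=np.linalg.lstsq(A,y[k],rcond=None)[0]
        for _ in range(3):
            r=y[k]-A@s;w=abs(r)<4;s=np.linalg.lstsq(A[w],y[k][w],rcond=None)[0]
        print('face y = ',s.round(3),w.sum(),'x range',np.percentile(x[k],[1,3,97,99]).round(1),'z',np.percentile(z[k],[1,3,99]).round(1))
        kk=k&(z<-25)&(z>-50); print(np.percentile(x[kk],[1,3,50,97,99]).round(1))
E
```

```text
t 5.95 grasp [576.3 -78.3 142.1] yaw 83.07 tilt [ 0.001 -0.    -1.   ] F [ 0.   0.  -0.9] w 11.5 gf 25.0
turn first 0.37 then shift [-3.1 -3.5  0.1]
top 0
scene 727
face y =  [ 0.     0.007 -3.154] 699 x range [-47.2 -46.4  53.9  56.2] z [-61.  -59.6 -17.3]
[-47.1 -46.5   1.8  54.1  56.2]
```

>>> send_rows(deltas="-3 -5.5 0 0 0 0.2 0.05; 0 0 10 0 0 0 0.05; 0 0 8 0 0 0 0.05; 0 0 0 0 0 0 0.05")

```text
time: 6.55
position: [0.5777, -0.0846, 0.173]
tool_rot: [0.062, 0.998, 0.0, -0.001]
ft_force: [0.1, 0.0, -0.3]
grip_width: 0.0121
grip_force: 25.0
```

```bash
python3 - <<'E'
from h import *
go(578.7,-83.6,79,82.9)
E
```

```text
t 6.55 grasp [577.5 -84.6 122. ] yaw 82.83 tilt [-0.003  0.001 -1.   ] F [ 0.1  0.  -0.3] w 12.1 gf 25.0
turn first -0.07 then shift [-1.2  1.1 43. ]
```

>>> send_rows(deltas="0 0 0 0 0 0 0.05; 0 0 0 0 0 0 0.05")

```text
time: 6.8
position: [0.5786, -0.0848, 0.1744]
tool_rot: [0.062, 0.998, -0.0, 0.0]
ft_force: [-0.2, -0.7, -0.1]
grip_width: 0.0118
grip_force: 25.0
```

```bash
python3 - <<'E'
from h import *
go(578.7,-83.6,79,82.9)
c=cam('scene');np.savez('scene2.npz',W=cloud(c),im=c['image'],d=c['depth'])
cv2.imwrite('pics/s2.png',cv2.resize(c['image'][275:345,370:445],None,fx=8,fy=8,interpolation=cv2.INTER_CUBIC)[:,:,::-1])
E
```

```text
t 6.8 grasp [578.6 -84.9 123.4] yaw 82.85 tilt [ 0. -0. -1.] F [-0.2 -0.7 -0.1] w 11.8 gf 25.0
turn first -0.05 then shift [ 0.1  1.3 44.4]
```

View pics/s2.png

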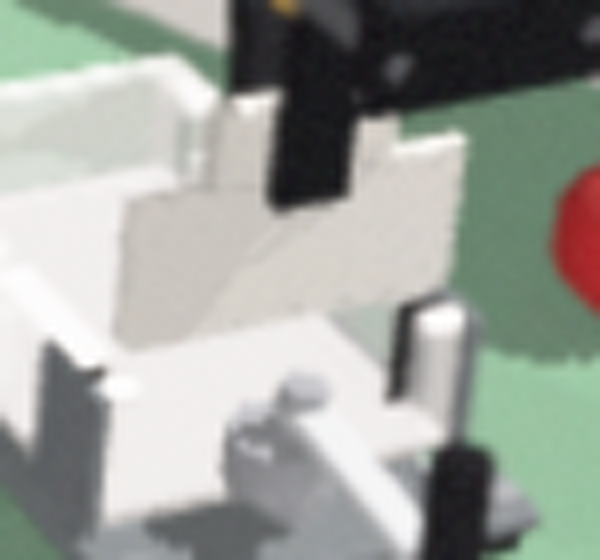

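The gate is upright above the grooves. The groove gaps show at (95,370) and (405,340) in the crop, and the gate is lined up with them. I'll lower it gently.

>>> send_rows(deltas="0 1 6 0 0 0 0.05; 0 0 6 0 0 0 0.05; 0 0 4 0 0 0 0.05; 0 0 0 0 0 0 0.05", newtons=20)

```text
time: 7.35
position: [0.5783, -0.0838, 0.1577]
tool_rot: [0.062, 0.998, 0.0, -0.001]
ft_force: [0.3, 0.6, 0.3]
grip_width: 0.0117
grip_force: 20.0
```

```bash
python3 - <<'E'
from h import *
go(578.7,-83.9,79,82.9)
E
```

```text
t 7.35 grasp [578.2 -83.8 106.7] yaw 82.84 tilt [-0.001  0.    -1.   ] F [0.3 0.6 0.3] w 11.7 gf 20.0
turn first -0.06 then shift [-0.5 -0.1 27.7]
```

>>> send_rows(deltas="0 0 9 0 0 0 0.05; 0 0 9 0 0 0 0.05; 0 0 6 0 0 0 0.05; 0 0 0 0 0 0 0.05")

```text
time: 7.85
position: [0.5782, -0.0837, 0.1335]
tool_rot: [0.062, 0.998, 0.0, -0.001]
ft_force: [0.4, 0.1, 0.4]
grip_width: 0.0118
grip_force: 20.0
```

```bash
python3 - <<'E'
from h import *
go(578.7,-83.9,79,82.9)
E
```

```text
t 7.85 grasp [578.2 -83.7  82.5] yaw 82.84 tilt [-0.001  0.    -1.   ] F [0.4 0.1 0.4] w 11.8 gf 20.0
turn first -0.06 then shift [-0.6 -0.1  3.5]
```

Free so far. I'll press down to contact, release with a narrow opening, then lift.

>>> send_rows(deltas="0 0 2.5 0 0 0 0.05; 0 0 2 0 0 0 0.05; 0 0 0 0 0 0 0.05")

```text
time: 8.22
position: [0.5787, -0.084, 0.1301]
tool_rot: [0.062, 0.998, -0.0, 0.0]
ft_force: [-1.1, -0.4, 1.4]
grip_width: 0.0123
grip_force: 20.0
```

>>> send_rows(deltas="0 0 0 0 0 0 0.28; 0 0 0 0 0 0 0.28; 0 0 -10 0 0 0 0.28; 0 0 -30 0 0 0 0.28; 0 0 -40 0 0 0 0.28; 0 0 0 0 0 0 0.35")

```text
time: 8.98
position: [0.5806, -0.0844, 0.2136]
tool_rot: [0.062, 0.998, -0.001, 0.004]
ft_force: [0.5, -0.4, -0.9]
grip_width: 0.0278
grip_force: 0.0
```

```bash
sed -i "s/'top','scene'/*NAMES,/; s/n+'0.npz'/n+SUF/" fit.py; python3 - <<'E'
from h import *
go(578.7,-83.9,150,82.9)
c=cam('scene');W=cloud(c)*1000;m=c['depth']>0;P=W[m]
p=(589.9,-16.5);a=np.radians(-7.1);ca,sa=np.cos(a),np.sin(a)
x=ca*(P[:,0]-p[0])+sa*(P[:,1]-p[1]);y=-sa*(P[:,0]-p[0])+ca*(P[:,1]-p[1]);z=P[:,2]
k=(abs(x)<60)&(y>-80)&(y<-55)&(z>60)&(z<100)
print('bar',k.sum(),np.percentile(x[k],[2,50,98]).round(1),np.percentile(y[k],[2,50,98]).round(1),np.percentile(z[k],[50,95,99]).round(1))
k=(y<-130)&(y>-215)&(abs(x)<60)&(z>65)&(z<95);print('knob st',x[k].mean(),y[k].mean(),'world',P[k].mean(0),k.sum())
cv2.imwrite('pics/s3.png',cv2.resize(c['image'][270:360,350:450],None,fx=6,fy=6,interpolation=cv2.INTER_CUBIC)[:,:,::-1])
E
```

```text
t 8.97 grasp [581.  -84.6 162.6] yaw 82.85 tilt [ 0.008 -0.003 -1.   ] F [ 0.5 -0.4 -0.9] w 27.8 gf 0.0
turn first -0.05 then shift [ 2.5  0.4 12.5]
bar 346 [-46.8  -1.2  48. ] [-76.7 -72.7 -64.6] [74.4 87.6 88.3]
knob st -13.052416628635951 -178.1827830432821 world [ 554.924015   -191.70316842   76.51612095] 89
```

View pics/s3.png

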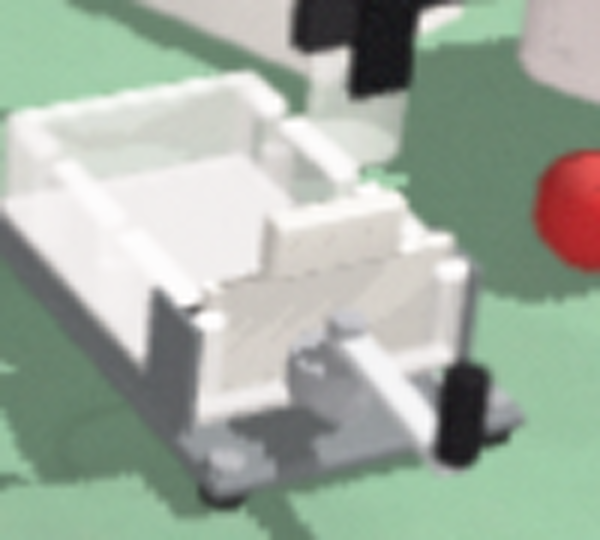

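The gate is seated: its bar top reads 88 mm and both ends are in the grooves. Next is the knob, at about world (558,-187).

>>> send_rows(deltas="3 -25 0 0 0 0 0.55; 3 -40 0 0 0 0 0.55; 3 -39 30 0 0 0 0.55; 0 0 10 0 0 0 0.55; 0 0 0 0 0 0 0.55")

```text
time: 9.65
position: [0.5555, -0.185, 0.168]
tool_rot: [0.063, 0.998, 0.001, -0.002]
ft_force: [-0.4, 0.3, -0.5]
grip_width: 0.0476
grip_force: 0.0
```

```bash
python3 - <<'E'
from h import *
go(557.7,-187.5,76,82.9)
E
```

```text
t 9.65 grasp [ 555.3 -184.9  117. ] yaw 82.81 tilt [-0.004  0.003 -1.   ] F [-0.4  0.3 -0.5] w 47.6 gf 0.0
turn first -0.09 then shift [-2.9 -2.4 41. ]
```

>>> send_rows(deltas="-1.5 -2 15 0 0 0 0.55; 0 0 16 0 0 0 0.55; 0 0 10 0 0 0 0.55; 0 0 0 0 0 0 0.1; 0 0 0 0 0 0 0.1; 0 0 0 0 0 0 0.1; 0 0 0 0 0 0 0.1; 0 0 0 0 0 0 0.1", newtons=15)

```text
time: 10.65
position: [0.5581, -0.1887, 0.1292]
tool_rot: [0.062, 0.998, -0.001, 0.0]
ft_force: [-0.5, -2.4, 1.5]
grip_width: 0.0167
grip_force: 15.0
```

```bash
python3 - <<'E'
from h import *
go(557.7,-187.5,76,82.9)
E
```

```text
t 10.65 grasp [ 558.2 -188.7   78.2] yaw 82.85 tilt [ 0.001 -0.001 -1.   ] F [-0.5 -2.4  1.5] w 16.7 gf 15.0
turn first -0.05 then shift [0.6 1.2 2.2]
```

>>> send_rows(deltas="13.3 1 0 0 0 0 0.1; 13 3.1 0 0 0 0 0.1; 12.3 5.1 0 0 0 0 0.1; 11.4 7 0 0 0 0 0.1; 0 0 0 0 0 0 0.1")

```text
time: 11.28
position: [0.5104, -0.1642, 0.1291]
tool_rot: [0.063, 0.998, 0.001, 0.001]
ft_force: [4.5, 4.7, 0.3]
grip_width: 0.0164
grip_force: 15.0
```

```bash
python3 - <<'E'
from h import *
go(484.5,-94,76,82.9)
E
```

```text
t 11.28 grasp [ 510.6 -164.1   78.1] yaw 82.75 tilt [ 0.003  0.002 -1.   ] F [4.5 4.7 0.3] w 16.4 gf 15.0
turn first -0.15 then shift [34.5 66.4  2.2]
```

>>> send_rows(deltas="10.1 8.6 0 0 0 0 0.1; 8.7 10.1 0 0 0 0 0.1; 7 11.4 0 0 0 0 0.1; 5 12.3 0 0 0 0 0.1; 2.5 13 0 0 0 0 0.1; 0 0 0 0 0 0 0.1")

```text
time: 12.02
position: [0.4811, -0.1042, 0.129]
tool_rot: [0.062, 0.998, 0.001, -0.003]
ft_force: [-3.7, 0.5, 8.3]
grip_width: 0.0159
grip_force: 15.2
```

```bash
python3 - <<'E'
from h import *
go(484.5,-94,76,82.9)
E
```

```text
t 12.03 grasp [ 480.7 -104.    78. ] yaw 82.93 tilt [-0.007  0.003 -1.   ] F [-3.7  0.5  8.3] w 15.9 gf 15.2
turn first 0.03 then shift [-2.5 10.4  2. ]
```

>>> send_rows(deltas="-1 6 0 0 0 0 0.1; 0 4 0 0 0 0 0.1; 0 0 0 0 0 0 0.1")

```text
time: 12.4
position: [0.4812, -0.0946, 0.1289]
tool_rot: [0.061, 0.998, 0.001, -0.006]
ft_force: [-7.8, -3.0, 9.8]
grip_width: 0.0155
grip_force: 15.5
```

```bash
python3 - <<'E'
from h import *
go(484.5,-94,76,82.9)
E
```

```text
t 12.4 grasp [480.6 -94.4  77.9] yaw 82.95 tilt [-0.012  0.004 -1.   ] F [-7.8 -3.   9.8] w 15.5 gf 15.5
turn first 0.05 then shift [-3.8  0.9  1.9]
```

>>> send_rows(deltas="0 0 0 0 0 0 0.5; 0 0 0 0 0 0 0.5; 0 0 0 0 0 0 0.5; 0 0 -25 0 0 0 0.5; 0 0 -45 0 0 0 0.5; 0 0 -30 0 0 8.9 0.5; 0 0 0 0 0 8.9 0.5; 0 0 0 0 0 8.9 0.5; 0 0 0 0 0 0 0.5")

```text
time: 13.52
position: [0.4863, -0.0966, 0.2287]
tool_rot: [0.29, 0.957, 0.0, -0.0]
ft_force: [0.3, 0.5, -0.3]
grip_width: 0.0435
grip_force: 0.0
```

```bash
python3 - <<'E'
from h import *
go(540.8,342.6,160,56.2)
c=cam('scene');W=cloud(c)*1000
D=np.load('scene0.npz');P=W[c['depth']>0]
p=(589.9,-16.5);a=np.radians(-7.1);ca,sa=np.cos(a),np.sin(a)
x=ca*(P[:,0]-p[0])+sa*(P[:,1]-p[1]);y=-sa*(P[:,0]-p[0])+ca*(P[:,1]-p[1]);z=P[:,2]
k=(y<-60)&(y>-130)&(x<-67)&(x>-120)&(z>50)&(z<95);print('knob',k.sum(),x[k].mean(),y[k].mean())
k=(abs(x)<60)&(y>-80)&(y<-55)&(z>60)&(z<100)
print('bar',k.sum(),np.percentile(y[k],[2,50,98]).round(1),np.percentile(z[k],[50,95,99]).round(1))
cv2.imwrite('pics/s4.png',cv2.resize(c['image'][270:360,330:450],None,fx=6,fy=6,interpolation=cv2.INTER_CUBIC)[:,:,::-1])
E
```

```text
t 13.53 grasp [486.3 -96.6 177.7] yaw 56.26 tilt [-0.  0. -1.] F [ 0.3  0.5 -0.3] w 43.5 gf 0.0
turn first 0.06 then shift [199.  395.3  17.8]
knob 134 -89.96347450080063 -95.27919123989861
bar 340 [-75.4 -71.2 -63. ] [74.1 87.5 88.7]
```

View pics/s4.png

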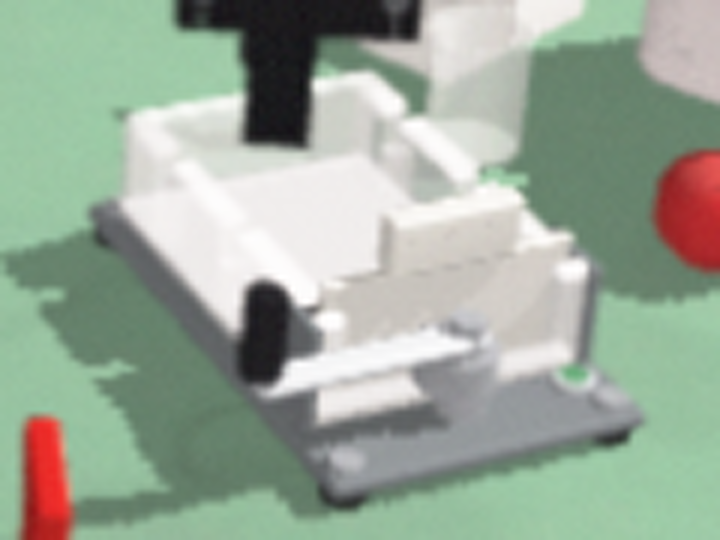

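The lever lies parallel to the gate, with the knob at (262,330) and two green indicator spots visible. It's locked and the gate is seated. Now the broad comb.

>>> send_rows(deltas="14 25 0 0 0 0 0.46; 23 47 0 0 0 0 0.46; 24 48 0 0 0 0 0.46; 24 48 0 0 0 0 0.46; 24 48 0 0 0 0 0.46; 24 48 0 0 0 0 0.46; 24 48 0 0 0 0 0.46; 24 48 0 0 0 0 0.46; 18 35 20 0 0 0 0.46; 0 0 20 0 0 0 0.46")

```text
time: 14.82
position: [0.5412, 0.3454, 0.188]
tool_rot: [0.288, 0.958, 0.001, 0.001]
ft_force: [0.1, 0.0, 0.4]
grip_width: 0.0396
grip_force: 0.0
```

>>> send_rows(deltas="0 0 0 0 0 0 0.46; 0 0 0 0 0 0 0.46")

```text
time: 15.08
position: [0.5414, 0.3417, 0.189]
tool_rot: [0.291, 0.957, -0.0, 0.0]
ft_force: [0.6, 0.2, -0.0]
grip_width: 0.0402
grip_force: 0.0
```

```bash
python3 - <<'E'
from h import *
go(540.8,342.6,64,56.2)
E
```

```text
t 15.07 grasp [541.4 341.7 138. ] yaw 56.17 tilt [ 0. -0. -1.] F [ 0.6  0.2 -0. ] w 40.2 gf 0.0
turn first -0.03 then shift [ 1.   0.4 74. ]
```

>>> send_rows(deltas="1 0.5 30 0 0 0 0.46; 0 0 30 0 0 0 0.46; 0 0 13 0 0 0 0.46; 0 0 0 0 0 0 0.05; 0 0 0 0 0 0 0.05; 0 0 0 0 0 0 0.05; 0 0 0 0 0 0 0.05; 0 0 0 0 0 0 0.05", newtons=25)

```text
time: 16.08
position: [0.5411, 0.3431, 0.1168]
tool_rot: [0.291, 0.957, 0.0, 0.001]
ft_force: [-0.1, -0.9, 5.5]
grip_width: 0.0118
grip_force: 25.0
```

```bash
python3 - <<'E'
from h import *
go(540.8,342.6,64,56.2)
E
```

```text
t 16.07 grasp [541.2 343.1  65.8] yaw 56.15 tilt [ 0.001  0.    -1.   ] F [-0.1 -0.9  5.5] w 11.8 gf 25.0
turn first -0.05 then shift [ 0.  -0.7  1.7]
```

>>> send_rows(deltas="0 0 -20 0 0 0 0.05; 0 0 -40 0 0 0 0.05; 0 0 -45 0 0 0 0.05; 0 0 0 0 0 -8.9 0.05; 0 0 0 0 0 -8.9 0.05; 0 0 0 0 0 -8.9 0.05; 0 0 0 0 0 0 0.05")

```text
time: 16.95
position: [0.5406, 0.3431, 0.2217]
tool_rot: [0.063, 0.998, 0.0, 0.0]
ft_force: [-0.2, 0.2, -0.1]
grip_width: 0.0116
grip_force: 25.0
```

```bash
python3 - <<'E'
from h import *
go(595.9,31,130,82.9)
E
```

```text
t 16.95 grasp [540.7 343.1 170.7] yaw 82.74 tilt [ 0.001  0.    -1.   ] F [-0.2  0.2 -0.1] w 11.6 gf 25.0
turn first -0.16 then shift [ -93.4 -302.9   40.6]
```

>>> send_rows(deltas="-8 -25 0 0 0 -0.1 0.05; -14 -46 0 0 0 0 0.05; -14 -46 0 0 0 0 0.05; -14 -46 0 0 0 0 0.05; -14 -46 0 0 0 0 0.05; -14 -46 0 0 0 0 0.05; -9 -30 0 0 0 0 0.05; -6 -18 20 0 0 0 0.05; 0 0 20 0 0 0 0.05; 0 0 0 0 0 0 0.05")

```text
time: 18.2
position: [0.5947, 0.0307, 0.1797]
tool_rot: [0.063, 0.998, 0.0, -0.002]
ft_force: [-0.4, 0.5, -0.6]
grip_width: 0.0122
grip_force: 25.0
```

>>> send_rows(deltas="0 0 0 0 0 0 0.05; 0 0 0 0 0 0 0.05")

```text
time: 18.45
position: [0.5962, 0.0312, 0.1818]
tool_rot: [0.061, 0.998, -0.0, 0.001]
ft_force: [-0.0, 0.5, -0.7]
grip_width: 0.0113
grip_force: 25.0
```

```bash
python3 - <<'E'
from h import *
go(595.9,31,130,82.9)
o=robot.get_obs();m_=R.from_quat(o['tool_rot']).as_matrix();g=np.array(o['position'])*1000+51*m_[:,2]
c=cam('scene');W=cloud(c)*1000
P=W[c['depth']>0]-g;a=np.radians(-7.1);ca,sa=np.cos(a),np.sin(a)
x=ca*P[:,0]+sa*P[:,1];y=-sa*P[:,0]+ca*P[:,1];z=P[:,2]
k=(abs(x)<75)&(abs(y)<15)&(z<8)&(z>-38);print(k.sum(),np.percentile(x[k],[1,3,97,99]).round(1))
k&=(z<-18);print('web face y',np.median(y[k]))
cv2.imwrite('pics/s5.png',cv2.resize(c['image'][250:340,330:450],None,fx=6,fy=6,interpolation=cv2.INTER_CUBIC)[:,:,::-1])
E
```

```text
t 18.45 grasp [596.3  31.2 130.8] yaw 82.95 tilt [ 0.002 -0.    -1.   ] F [-0.   0.5 -0.7] w 11.3 gf 25.0
turn first 0.05 then shift [ 0.4 -0.3  0.8]
717 [-56.3 -54.8  55.1  57.4]
web face y -2.7406979551274278
```

View pics/s5.png

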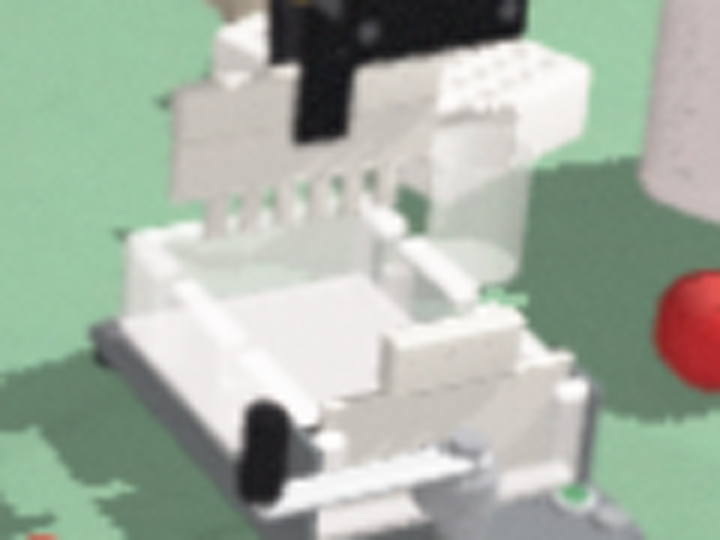

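The six-tooth comb is held upright and centred over the closed end. I'll lower it.

>>> send_rows(deltas="0 0 14 0 0 0 0.05; 0 0 14 0 0 0 0.05; 0 0 0 0 0 0 0.05; 0 0 4 0 0 0 0.05; 0 0 4 0 0 0 0.05; 0 0 0 0 0 0 0.05", newtons=20)

```text
time: 19.25
position: [0.5956, 0.0308, 0.1445]
tool_rot: [0.062, 0.998, 0.0, -0.0]
ft_force: [0.0, -0.3, -1.2]
grip_width: 0.0117
grip_force: 20.0
```

```bash
python3 - <<'E'
from h import *
go(595.9,31,80.8,82.9)
E
```

```text
t 19.25 grasp [595.6  30.8  93.5] yaw 82.94 tilt [-0.  0. -1.] F [ 0.  -0.3 -1.2] w 11.7 gf 20.0
turn first 0.04 then shift [-0.3  0.2 12.7]
```

In the slots with no contact force. I'll carry on to the sills.

>>> send_rows(deltas="0 0 5 0 0 0 0.05; 0 0 4.5 0 0 0 0.05; 0 0 2 0 0 0 0.05; 0 0 1.5 0 0 0 0.05; 0 0 0 0 0 0 0.05")

```text
time: 19.88
position: [0.5958, 0.0308, 0.1318]
tool_rot: [0.062, 0.998, 0.0, 0.0]
ft_force: [-0.2, 0.1, 0.1]
grip_width: 0.0115
grip_force: 20.0
```

```bash
python3 - <<'E'
from h import *
go(595.9,31,80.8,82.9)
E
```

```text
t 19.88 grasp [595.8  30.8  80.8] yaw 82.94 tilt [ 0. -0. -1.] F [-0.2  0.1  0.1] w 11.5 gf 20.0
turn first 0.04 then shift [-0.1  0.2  0. ]
```

>>> send_rows(deltas="0 0 1 0 0 0 0.05; 0 0 0.8 0 0 0 0.05; 0 0 0 0 0 0 0.28; 0 0 0 0 0 0 0.28; 0 0 -10 0 0 0 0.28; 0 0 -30 0 0 0 0.28; 0 0 -50 0 0 0 0.28; 0 0 -50 0 0 0 0.28; 0 0 0 0 0 0 0.28; 0 0 0 0 0 0 0.28")

```text
time: 21.12
position: [0.5952, 0.0309, 0.2699]
tool_rot: [0.062, 0.998, 0.0, -0.0]
ft_force: [-0.3, 0.8, 0.0]
grip_width: 0.0243
grip_force: 0.0
```

```bash
python3 - <<'E'
from h import *
go(595.9,31,200,82.9)
c=cam('scene');W=cloud(c)*1000;P=W[c['depth']>0]
p=(589.9,-16.5);a=np.radians(-7.1);ca,sa=np.cos(a),np.sin(a)
x=ca*(P[:,0]-p[0])+sa*(P[:,1]-p[1]);y=-sa*(P[:,0]-p[0])+ca*(P[:,1]-p[1]);z=P[:,2]
for n,y0 in(('gate',-68),('comb',48)):
    k=(abs(x)<64)&(abs(y-y0)<14)&(z>66)&(z<100);print(n,k.sum(),np.percentile(x[k],[2,98]).round(1),np.percentile(y[k],[2,50,98]).round(1),np.percentile(z[k],[95,99]).round(1))
    for s in(-1,1):
        q=k&(x*s>15);print('  top',np.percentile(z[q],95) if q.sum() else None)
cv2.imwrite('pics/s6.png',cv2.resize(c['image'][250:360,330:460],None,fx=5,fy=5,interpolation=cv2.INTER_CUBIC)[:,:,::-1])
E
```

```text
t 21.12 grasp [595.1  31.  218.9] yaw 82.95 tilt [-0.001  0.    -1.   ] F [-0.3  0.8  0. ] w 24.3 gf 0.0
turn first 0.05 then shift [-0.8  0.1 18.9]
gate 249 [-26.   29.3] [-75.6 -71.5 -62.2] [87.4 88.6]
  top 87.44976397254491
  top 86.56768959871566
comb 430 [-54.3  55.4] [38.7 42.9 51.8] [88.6 89.4]
  top 88.44608490054719
  top 88.75121980479842
```

View pics/s6.png

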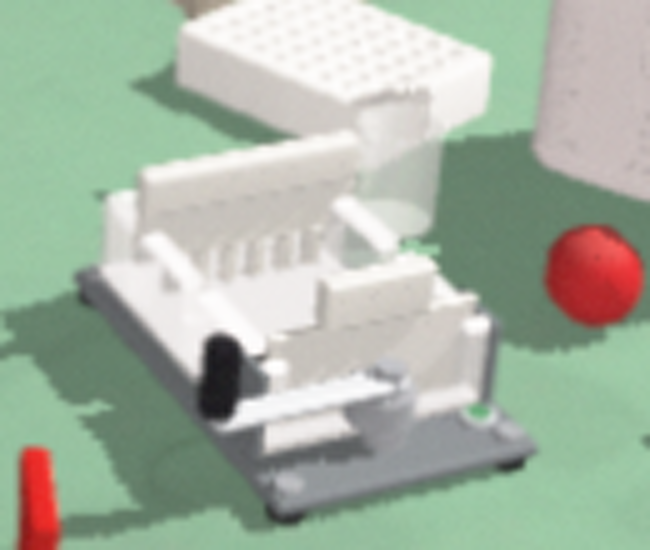

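The comb is level with its bar top at about 88.5 mm (nominal 88), sitting in the slots by the closed end at about (250,180). The gate is down and the lever is locked at (220,375). Handing in.

```bash
python3 -c "
from rig import robot
print(robot.hand_in())"
```

```text
the job is handed in; nothing more can be done
None
```

The job is handed in with no verdict returned: the last picture showed the end gate down in its grooves, the cam lever swung to locked, and the broad comb down in the slots nearest the closed end. I left the fine comb in the rack and didn't touch the glassware.

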